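# Stand the tipped reagent bottle back up in its row

## Task

The white bottle with the blue cap has fallen over in the row of reagent bottles on the white mat. Stand it upright, cap up, on its blue ring in the gap of the row and let go of it. Leave the two bottles that still stand where they are.

Things in the scene. Friction and masses are not known exactly. Their poses are not given: they have to be found in the camera images.
- white_bottle_centre (a point): The fallen bottle: white round plastic bottle with a blue cap, 90 mm long in all, body 48 mm in diameter for the first 56 mm from the base, then a rounded shoulder and a cap 30 mm in diameter; about 0.11 kg. The point is on its axis, half-way along (45 mm from the base). Its z axis runs from base to cap. At the start it lies on its side on the mat, across the row, base away from the robot and cap roughly towards the robot.
- blue_ring (a point): Centre of the blue ring (70 mm outside, 54 mm inside diameter, flat, printed on the mat), at the height of the mat's surface, 4 mm above the bench. The mat is a flat white plate, 170 mm by 420 mm and 4 mm thick, fixed to the bench, with three places 140 mm apart in a row, the other two marked by thin grey circles. The ring marks whichever place is empty: one end or the middle of the row. The fallen bottle lies over or beside it.
- brown_bottle_centre (a point): Bystander: small brown bottle with a white cap, 40 mm in diameter, 75 mm high, standing on another place of the mat. The point is its centre, half-way up; z axis up.
- green_cap_bottle_centre (a point): Bystander: white bottle with a green cap, 54 mm in diameter, 120 mm high, standing on the remaining place of the mat. The point is its centre, half-way up; z axis up.
Not all that is in view belongs to the job. Leave any yellow look-alike of the part that bears white_bottle_centre alone.

How it is judged:
By the outcome, as a careful person would: the job done as asked, in the order asked, and still so for the second after the job is handed in, with the robot touching nothing.
It also fails if it takes over 38 s, if anything falls off the work surface, if the arm or the gripper's body presses on something with over 40 N, if the wrist force passes 120 N, or if a joint passes its speed limit or range.

## Robot

A 6-joint arm with a two-finger parallel gripper is mounted at the origin on a cart in front of the work surface, level with it; the furniture and walls round the work are solid. World frame = base frame: x ahead of the robot, y to its left, z up, the work surface at z = 0. Lengths are in m, angles in rad, forces in N, time in s.
With the tool pointing down it reaches from about 0.3 to 0.775 m from the base axis. Payload 14.6 kg.
Tool frame: the origin (TCP) lies on the mounting face of the last link; the fingertips stand 173 mm ahead of it and the grasp point (between the pads) lies 155 mm ahead of it; y points along the fingers, x is the direction in which the jaws open and shut, and the axes are right-handed (so a half turn about y gives the same grasp; the last joint's range is limited). The gripper opens to 85 mm and grips with 20 to 120 N. Pads are 22 mm wide; open, the fingers measure 114 mm over their backs; the gripper's body (76 mm by 85 mm) begins 54 mm behind the grasp point. The pads swing forward as they close: fully open they stand 13 mm farther back than shut.
Start: joints at [1.195, 0.3, 1.521, -0, 1.321, -0.067], TCP at [0.167, 0.524, 0.405] pointing down, gripper open.
Joint ranges: [-3.03, 3.03], [-0.79, 2.21], [0.23, 2.52], [-1.04, 4.18], [0, 3.07], [-2.55, 2.55]. Speed limits (rad/s): [2.22, 2.22, 2.57, 3.14, 3.14, 3.14].

## Interface

Orientations are given as a unit quaternion [x, y, z, w].
In Python, from workcell import robot, imaging, cut_out gives the robot as it stands. The module is installed in compiled form; this text tells all that it offers.
- The arm moves only by the tool arm_command, never from a script. Its argument "series" is a list of rows, each an object with "slide": the shift along the tool's x, y, z in mm, a list of three; "roll": the turn about the tool's y in degrees. A call has 1 to 10 rows; each row shifts and turns the commanded pose from where the row before left it, along the tool's axes as they then stand; what a row does not reach is not made up. A row lasts 1/12 s, in which the tool goes at most 41.7 mm and 7.16 degrees, less where a joint would pass 70% of its speed; a pose out of reach is approached as far as the arm can. A call with a gripper value outside its range is refused whole. "jaw" is the opening, from -1 (shut) to 1 (fully open), set as the call begins (left out, the last holds). The fingers move at their own pace and stop on an object; "squeeze" is the grip in N (left out, the last holds). Time passes only in rows, so rows that do not move let the fingers close. It gives the time, the measured TCP pose, the force and the opening at its end, in the units of the state.
- robot.observe(): the state, without advancing time (a new reading comes with each control period).
- imaging.snapshot(name): name is "scene" or "top"; returns a dict with "frame" (400x640x3 uint8, blue, green, red), "vfov" (degrees; the focal length in pixels is half the picture's height over the tangent of half this angle, whatever the lens; pixels are square), "cx", "cy" (the principal point, pixels), "k1" (the pictures are not rectified: a ray, as slopes to the right and down, at radius r is drawn at 1 + k1 r^2 times it, then the intrinsics apply), "world_to_cam" (4x4, takes a point from world to camera coordinates). Camera axes: x right, y down, z forward; pixel columns grow to the right and rows downward; lengths in m; the calibration is good to about 2 mm. A picture is of the moment at which its call begins. There is no depth.
- robot.sign_off(): hands the job in, once; it reports no verdict.
Trained networks look in a picture, given as the dict that the camera call returned (one of the last four; its "shot" number tells which), for a name from the list of things; names that differ only in an ending like _2 or _b are one class to them, and where a whole thing is asked for, a point or a joint stands for the part that bears it (a point fixed in the world has none). Each returns a list of dicts, best first, with "p" (0 to 1); they miss things now and then, are a little off and sometimes report something else, mostly with a low value. They report only what shows in the picture. A call takes as long as a camera call. They do not tell look-alikes from the thing itself.
- cut_out(picture, name): "mask" (400x640 bool, what is visible of it) and "box" ([left, top, right, bottom] in pixels, round what is visible of it).
The state is a dict: "time": time; "joint_positions": joint angles; "qd": joint speeds; "joint_torque": joint torques, N m; "eef_pos": TCP position; "tool_rot": TCP orientation; "ft_force": force on the tool from outside, world axes, zero at the start; "torque": the same for the moment, N m; "opening": opening from 0.0 (shut) to 1.0 (fully open).
Only numpy, scipy, OpenCV 4.12 (cv2) and the standard library are available. Lean on these libraries where they do the work, as an engineer would, in place of code of your own. Each camera call takes 0.05 s, during which the arm holds its last target. There are 200 camera calls.

## Working session

There is one attempt and no reset: what is moved stays moved. The work goes in short steps, Python scripts to look and compute and a tool call to move; the robot and the scene stay as the last step left them, time stands still between calls to the robot, and variables do not carry over. Pictures are saved under pics/ and viewed, about 8 in all and at most 12, crops included, and the job is handed in when it is done.

Besides the shell and the picture viewer there is one more tool, called after ">>>" as name(argument=value, ...) on one line, values as JSON. arm_command: Moves the arm, as the interface text tells. Its arguments: {"type":"object","properties":{"series":{"type":"array"},"jaw":{"type":"number"},"squeeze":{"type":"number"}},"required":["series"]}

```bash
mkdir -p pics; cat > h.py <<'E'
import numpy as np, cv2
from workcell import robot, imaging, cut_out
from scipy.spatial.transform import Rotation as R
def K(s):
    f=200/np.tan(np.radians(s["vfov"])/2); return np.array([[f,0,s["cx"]],[0,f,s["cy"]],[0,0,1.]]),np.array([s["k1"],0,0,0,0])
def proj(s,P):
    T=np.array(s["world_to_cam"]);k,d=K(s)
    return cv2.projectPoints(np.atleast_2d(np.array(P,float)),cv2.Rodrigues(T[:3,:3])[0],T[:3,3],k,d)[0][:,0]
def back(s,uv,z):
    T=np.array(s["world_to_cam"]);k,d=K(s)
    n=cv2.undistortPoints(np.array(uv,float).reshape(-1,1,2),k,d)[:,0]
    r=np.c_[n,np.ones(len(n))]@T[:3,:3]; c=-T[:3,:3].T@T[:3,3]
    return c+r*((z-c[2])/r[:,2])[:,None]
E
python3 - <<'E'
from h import *
st=robot.observe(); print({k:np.round(v,3).tolist() for k,v in st.items()}); print(R.from_quat(st["tool_rot"]).as_matrix().round(3))
for n in("scene","top"):
    s=imaging.snapshot(n); cv2.imwrite(f"pics/{n}1.png",s["frame"])
    T=np.array(s["world_to_cam"]); print(n,s["vfov"],s["k1"],-T[:3,:3].T@T[:3,3])
    for o,z in(("white_bottle_centre",.028),("blue_ring",.004),("brown_bottle_centre",.0375),("green_cap_bottle_centre",.06)):
        for d in cut_out(s,o)[:3]:
            m=np.argwhere(d["mask"]).mean(0)[::-1]; print(o,round(d["p"],2),np.round(d["box"]),m.round(),back(s,[m],z).round(3))
E
```

```text
{'time': 0.0, 'joint_positions': [1.195, 0.301, 1.522, 0.0, 1.321, -0.067], 'qd': [-0.001, -0.001, -0.0, 0.001, 0.0, -0.002], 'joint_torque': [0.0, -54.35, -36.179, -0.0, 0.004, -0.0], 'eef_pos': [0.167, 0.524, 0.404], 'tool_rot': [0.571, 0.417, -0.418, -0.571], 'ft_force': [-0.179, 0.878, 0.138], 'torque': [0.031, -0.019, -0.041], 'opening': 0.998}
[[ 0.304 -0.    -0.953]
 [ 0.953 -0.001  0.304]
 [-0.001 -1.     0.   ]]
scene 51.562404343799415 -0.06605201148188632 [0.17810372 0.41311956 0.61075046]
white_bottle_centre 0.9 [309. 286. 338. 341.] [322. 312.] [[0.387 0.055 0.028]]
white_bottle_centre 0.79 [270. 215. 312. 258.] [288. 235.] [[ 0.541 -0.065  0.028]]
blue_ring 0.64 [272. 244. 297. 256.] [282. 248.] [[ 0.544 -0.046  0.004]]
brown_bottle_centre 0.71 [348. 146. 361. 176.] [355. 163.] [[ 0.541 -0.352  0.037]]
brown_bottle_centre 0.6 [312. 156. 337. 211.] [325. 186.] [[ 0.555 -0.233  0.037]]
green_cap_bottle_centre 0.81 [312. 158. 339. 212.] [325. 186.] [[ 0.541 -0.208  0.06 ]]
green_cap_bottle_centre 0.72 [270. 215. 312. 255.] [288. 235.] [[ 0.522 -0.039  0.06 ]]
top 44.28249832669503 0.02167298433732964 [ 0.39683937 -0.15154423  0.89664149]
white_bottle_centre 0.97 [257. 152. 290. 206.] [274. 176.] [[ 0.541 -0.062  0.028]]
white_bottle_centre 0.63 [178. 240. 234. 280.] [209. 262.] [[0.388 0.053 0.028]]
blue_ring 0.51 [277. 163. 299. 196.] [290. 182.] [[ 0.533 -0.089  0.004]]
brown_bottle_centre 0.67 [423. 160. 451. 187.] [436. 174.] [[ 0.54  -0.348  0.037]]
brown_bottle_centre 0.38 [259. 151. 292. 204.] [274. 175.] [[ 0.54  -0.064  0.037]]
green_cap_bottle_centre 0.75 [339. 152. 374. 193.] [357. 172.] [[ 0.541 -0.208  0.06 ]]
```

```bash
python3 -c "
import cv2,numpy as np
a=cv2.imread('pics/scene1.png');b=cv2.imread('pics/top1.png')
c=cv2.resize(b[120:300,160:480],None,fx=2.5,fy=2.5);cv2.imwrite('pics/tc1.png',c)"
```

```text
(no output)
```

View pics/scene1.png

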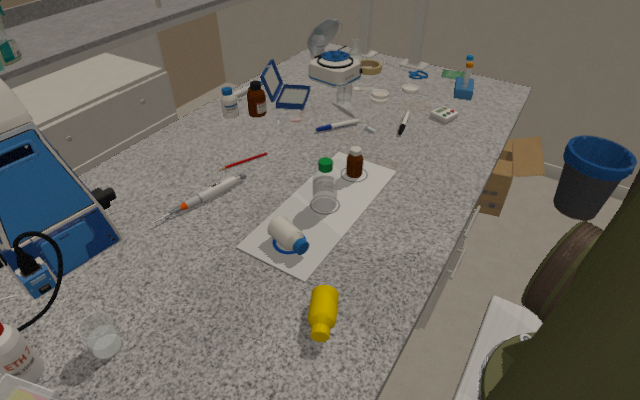

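View pics/tc1.png

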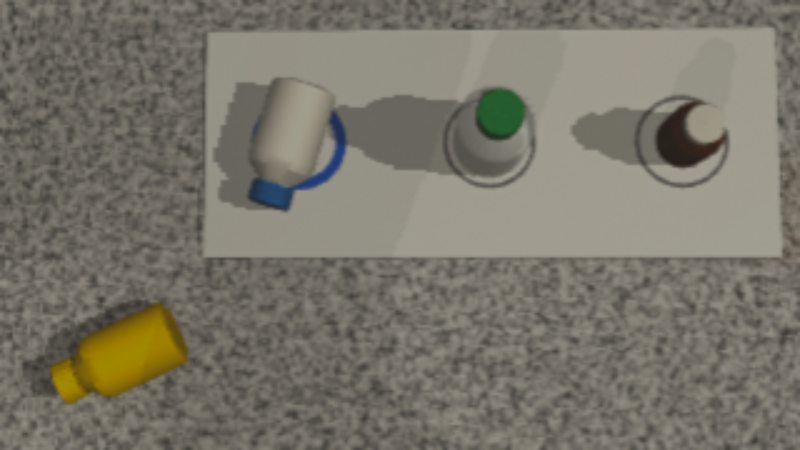

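The wanted bottle is the white one with the blue cap, lying at top px (274,176), over the blue ring around (279,177), the left end place. Possible mix-ups are the yellow look-alike at top (209,262), the far standing white bottle with a blue cap at scene (229,102), and the green-capped bottle at top (357,172). The close crop confirms the choice. Next I'll fit the poses.

```bash
cat > fit.py <<'E'
from h import *
from scipy.optimize import minimize, least_squares
prof=[(0,24),(56,24),(62,22),(68,16),(70,15),(90,15)]
def sil(s,c,d,hs=1):   # c: axis point at 45mm, d: axis unit
    d=np.array(d)/np.linalg.norm(d); u=np.cross(d,[.3,.5,.81]); u/=np.linalg.norm(u); v=np.cross(d,u)
    a=np.linspace(0,2*np.pi,40); m=np.zeros((400,640),np.uint8)
    for (l0,r0),(l1,r1) in zip(prof,prof[1:]):
        P=np.concatenate([c+d*(l-45)/1e3+r/1e3*(np.cos(a)[:,None]*u+np.sin(a)[:,None]*v) for l,r in((l0,r0),(l1,r1))])
        h=cv2.convexHull(np.float32(proj(s,P))); cv2.fillConvexPoly(m,np.int32(np.round(h*16)),1,shift=4)
    return m>0
def fit(shots,masks,x0,mk,steps):
    f=lambda p:-sum((sil(s,*mk(p))&m).sum()/(sil(s,*mk(p))|m).sum() for s,m in zip(shots,masks))
    S=np.vstack([x0]+[np.array(x0)+e for e in np.diag(steps)])
    r=minimize(f,x0,method="Nelder-Mead",options=dict(initial_simplex=S,maxiter=250)); return r.x,-r.fun/len(shots)
E
python3 - <<'E'
from fit import *
T=imaging.snapshot("top"); S=imaging.snapshot("scene")
sel=lambda s,uv:next(d["mask"] for d in cut_out(s,"white_bottle_centre") if abs(np.argwhere(d["mask"]).mean(0)[::-1]-uv).max()<12)
mk=lambda p:(np.array([p[0],p[1],.028]),(np.cos(p[2]),np.sin(p[2]),0))
mt,ms=sel(T,(274,176)),sel(S,(288,235))
for sh,m in(([T],[mt]),([S],[ms]),([T,S],[mt,ms])):
    x,i=fit(sh,m,[.541,-.062,2.85],mk,[.01,.01,.15]); print("bottle",x.round(4),"iou",round(i,3),"P84",(x[:2]+.039*np.array([np.cos(x[2]),np.sin(x[2])])).round(4))
for s in(T,S):
    h=cv2.cvtColor(s["frame"],cv2.COLOR_BGR2HSV); b=cv2.inRange(h,(100,110,40),(130,255,255))>0
    M=sil(s,*mk(x)); b&=~(cv2.dilate(M.astype(np.uint8),np.ones((5,5)))>0)
    uv=np.argwhere(b)[:,::-1]; W=back(s,uv,.004)[:,:2]; W=W[np.linalg.norm(W-[.54,-.07],axis=1)<.06]
    r=least_squares(lambda c:np.linalg.norm(W-c,axis=1)-.031,[.54,-.07],loss="soft_l1",f_scale=.003); print("ring",len(W),r.x.round(4),np.abs(r.fun).mean().round(4))
print("circles",back(T,[[356,176.4],[432.8,176]],.004).round(4))
E
```

```text
bottle [ 0.5368 -0.061   2.8334] iou 0.941 P84 [ 0.4996 -0.0492]
bottle [ 0.535  -0.0638  2.819 ] iou 0.923 P84 [ 0.498  -0.0515]
bottle [ 0.5346 -0.0613  2.8471] iou 0.91 P84 [ 0.4972 -0.05  ]
ring 90 [ 0.5426 -0.0692] 0.0015
ring 38 [ 0.5433 -0.0694] 0.0015
circles [[ 0.542  -0.2102  0.004 ]
 [ 0.5413 -0.3498  0.004 ]]
```

>>> arm_command(series=[{"slide": [-22, 0, -24], "roll": 0}, {"slide": [-22, 0, -24], "roll": 0}, {"slide": [-22, 0, -24], "roll": 0}, {"slide": [-22, 0, -24], "roll": 0}, {"slide": [-22, 0, -24], "roll": 0}, {"slide": [-22, 0, -24], "roll": 0}, {"slide": [-22, 0, -24], "roll": 0}, {"slide": [-22, 0, -24], "roll": 0}, {"slide": [-22, 0, -24], "roll": 0}, {"slide": [-22, 0, -24], "roll": 0}], jaw=1, squeeze=20)

```text
time: 1.53
eef_pos: [0.3293, 0.24, 0.4049]
tool_rot: [0.571, 0.417, -0.417, -0.571]
ft_force: [1.5, 0.3, 0.3]
opening: 1.005
```

>>> arm_command(series=[{"slide": [-22, 0, -24], "roll": 0}, {"slide": [-22, 0, -24], "roll": 0}, {"slide": [-22, 0, -24], "roll": 0}, {"slide": [-22, 0, -24], "roll": 0}, {"slide": [-22, 0, -24], "roll": 0}, {"slide": [-22, 0, -24], "roll": 0}, {"slide": [-22, 0, -24], "roll": 0}, {"slide": [-22, 0, -24], "roll": 0}, {"slide": [-22, 0, -24], "roll": 0}, {"slide": [0, 0, 0], "roll": 0}])

```text
time: 2.37
eef_pos: [0.4762, -0.0165, 0.4045]
tool_rot: [0.572, 0.416, -0.416, -0.571]
ft_force: [-0.6, 0.4, -0.9]
opening: 1.004
```

>>> arm_command(series=[{"slide": [-13, 10, -15], "roll": 0}, {"slide": [-12, 20, -16], "roll": 0}, {"slide": [0, 30, 0], "roll": 0}, {"slide": [0, 30, 0], "roll": 0}, {"slide": [0, 30, 0], "roll": 0}, {"slide": [0, 25, 0], "roll": 0}, {"slide": [0, 15, 0], "roll": 0}, {"slide": [0, 0, 0], "roll": 0}], jaw=0.2)

```text
time: 3.03
eef_pos: [0.4957, -0.0458, 0.2418]
tool_rot: [-0.57, -0.416, 0.418, 0.572]
ft_force: [-0.6, 0.1, -0.6]
opening: 0.604
```

```bash
python3 - <<'E'
from h import *
st=robot.observe();p=st["eef_pos"];M=R.from_quat(st["tool_rot"]).as_matrix();print(p)
o=[]
for n in("scene","top"):
    s=imaging.snapshot(n);f=s["frame"].copy()
    c=proj(s,[[.498,-.05,.028]])[0]; x,y=int(c[0]-50),int(c[1]-45)
    f=cv2.resize(f[y:y+90,x:x+100],None,fx=4,fy=4)
    for q in [p+M[:,1]*.173+M[:,0]*d for d in(-.0255,.0255)]:
        u=(proj(s,[q])[0]-[x,y])*4; cv2.circle(f,(int(u[0]),int(u[1])),3,(0,0,255),-1)
    o.append(f)
cv2.imwrite("pics/c2.png",np.hstack(o))
E
```

```text
[ 0.49573286 -0.04580499  0.24176987]
```

View pics/c2.png

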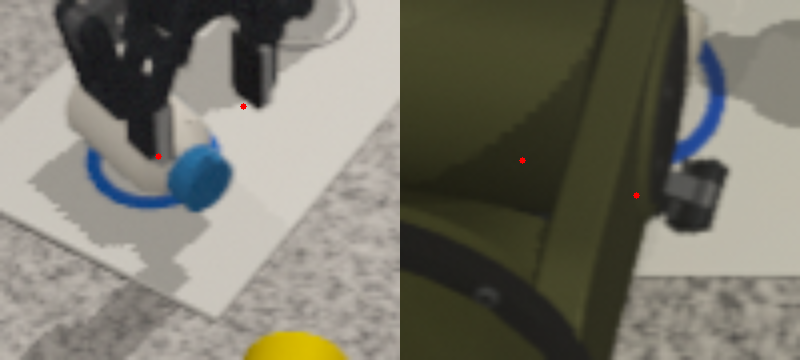

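>>> arm_command(series=[{"slide": [-1, 10, 0], "roll": 0}, {"slide": [-2, 15, -1], "roll": 0}, {"slide": [0, 15, -1], "roll": 0}, {"slide": [0, 10, 0], "roll": 0}, {"slide": [0, 4, 0], "roll": 0}, {"slide": [0, 0, 0], "roll": 0}])

```text
time: 3.63
eef_pos: [0.4974, -0.0495, 0.1903]
tool_rot: [-0.571, -0.417, 0.417, 0.571]
ft_force: [0.1, 0.0, 0.0]
opening: 0.606
```

>>> arm_command(series=[{"slide": [0, 0, 0], "roll": 0}, {"slide": [0, 0, 0], "roll": 0}, {"slide": [0, 0, 0], "roll": 0}, {"slide": [0, 0, 0], "roll": 0}], jaw=-0.4, squeeze=20)

```text
time: 3.97
eef_pos: [0.4976, -0.0496, 0.1914]
tool_rot: [0.571, 0.417, -0.417, -0.571]
ft_force: [-1.7, -0.4, 2.8]
opening: 0.346
```

```bash
python3 - <<'E'
from h import *
s=imaging.snapshot("scene");f=s["frame"]
c=proj(s,[[.51,-.05,.04]])[0]; x,y=int(c[0]-50),int(c[1]-50)
cv2.imwrite("pics/c3.png",cv2.resize(f[y:y+90,x:x+110],None,fx=5,fy=5))
E
```

```text
(no output)
```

View pics/c3.png

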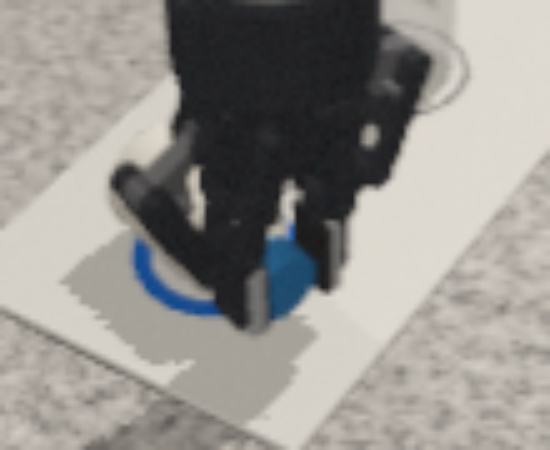

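The pads hold the cap: the opening is 29 mm and the cap shows at crop (290,275). Next I'll tip it on an arc about the heel and see whether it pivots in the pads.

>>> arm_command(series=[{"slide": [0, -7, -2], "roll": 0}, {"slide": [0, -7, -3], "roll": 0}, {"slide": [0, -7, -4], "roll": 0}, {"slide": [0, -6, -4], "roll": 0}, {"slide": [0, -6, -5], "roll": 0}, {"slide": [0, -6, -5], "roll": 0}, {"slide": [0, 0, 0], "roll": 0}])

```text
time: 4.6
eef_pos: [0.5205, -0.0569, 0.2311]
tool_rot: [0.572, 0.418, -0.417, -0.57]
ft_force: [0.0, 0.6, -1.3]
opening: 0.345
```

```bash
cat > look.py <<'E'
from h import *
import sys
st=robot.observe();p=st["eef_pos"];print(p.round(4),st["ft_force"].round(2),st["opening"])
o=[]
for n in("scene","top"):
    s=imaging.snapshot(n);f=s["frame"]
    c=proj(s,[[p[0]+.01,p[1],p[2]-.16]])[0]; x,y=int(c[0]-40),int(c[1]-45)
    o.append(cv2.resize(f[y:y+90,x:x+80],None,fx=5,fy=5))
cv2.imwrite(f"pics/{sys.argv[1]}.png",np.hstack(o))
E
python3 look.py c4
```

```text
[ 0.5205 -0.0569  0.2311] [ 0.02  0.57 -1.3 ] 0.3450766323460529
```

View pics/c4.png

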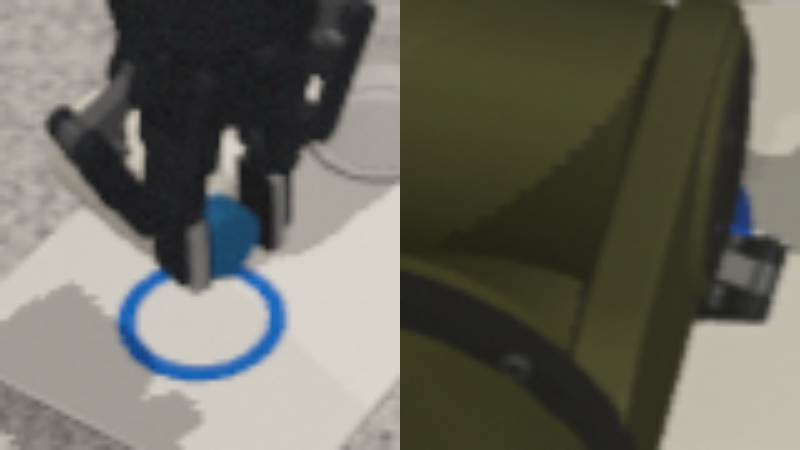

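>>> arm_command(series=[{"slide": [0, 0, 0], "roll": 0}, {"slide": [0, 0, 0], "roll": 0}], jaw=-0.32)

```text
time: 4.87
eef_pos: [0.5192, -0.0565, 0.2293]
tool_rot: [-0.571, -0.417, 0.417, 0.571]
ft_force: [0.4, -1.0, -1.4]
opening: 0.339
```

```bash
cat > num.py <<'E'
from h import *
st=robot.observe();M=R.from_quat(st["tool_rot"]).as_matrix()
print(st["time"],st["eef_pos"].round(4),"F",st["ft_force"].round(2),"T tool",(M.T@st["torque"]).round(3),st["opening"].round(4))
s=imaging.snapshot("scene")
for d in cut_out(s,"white_bottle_centre")[:3]:
    if d["box"][1]<270: print(round(d["p"],2),np.round(d["box"]),d["mask"].sum(),np.argwhere(d["mask"]).mean(0)[::-1].round(1))
E
python3 num.py
```

```text
Traceback (most recent call last):
  File "num.py", line 3, in <module>
    print(st["time"],st["eef_pos"].round(4),"F",st["ft_force"].round(2),"T tool",(M.T@st["torque"]).round(3),st["opening"].round(4))
                                                                                                             ^^^^^^^^^^^^^^^^^^^
AttributeError: 'float' object has no attribute 'round'
```

```bash
sed -i 's/st\["opening"\].round(4)/st["opening"]/' num.py; python3 num.py
```

```text
4.8667 [ 0.5192 -0.0565  0.2293] F [ 0.36 -0.95 -1.38] T tool [ 0.059 -0.046 -0.006] 0.33850108246733424
0.85 [260. 210. 303. 236.] 174 [289.5 222. ]
```

>>> arm_command(series=[{"slide": [0, 0, 0], "roll": 0}, {"slide": [0, 0, 0], "roll": 0}], jaw=-0.31)

```text
time: 5.13
eef_pos: [0.5193, -0.0565, 0.2296]
tool_rot: [-0.571, -0.417, 0.417, 0.571]
ft_force: [0.4, 0.3, -1.1]
opening: 0.346
```

```bash
python3 num.py
```

```text
5.1333 [ 0.5193 -0.0565  0.2296] F [ 0.44  0.31 -1.1 ] T tool [0.067 0.041 0.018] 0.3460637437429258
0.75 [260. 210. 300. 234.] 197 [287.9 222.2]
```

>>> arm_command(series=[{"slide": [0, 0, 0], "roll": 0}, {"slide": [0, 0, 0], "roll": 0}], jaw=-0.3)

```text
time: 5.4
eef_pos: [0.5194, -0.0565, 0.2298]
tool_rot: [0.571, 0.417, -0.417, -0.571]
ft_force: [0.3, -0.4, 0.2]
opening: 0.347
```

```bash
python3 num.py
```

```text
5.4 [ 0.5194 -0.0565  0.2298] F [ 0.29 -0.39  0.19] T tool [ 0.04  -0.008  0.014] 0.3468615899691102
0.75 [262. 215. 303. 238.] 371 [282.2 226.6]
0.68 [315. 156. 341. 211.] 914 [327.6 184.9]
```

>>> arm_command(series=[{"slide": [0, 0, 0], "roll": 0}, {"slide": [0, 0, 0], "roll": 0}], jaw=-0.295)

```text
time: 5.67
eef_pos: [0.5194, -0.0565, 0.2297]
tool_rot: [0.571, 0.417, -0.417, -0.571]
ft_force: [0.4, 0.1, -0.6]
opening: 0.354
```

```bash
python3 num.py
```

```text
5.6667 [ 0.5194 -0.0565  0.2297] F [ 0.37  0.13 -0.6 ] T tool [-0.015  0.006 -0.006] 0.3539773678382839
0.69 [267. 218. 302. 236.] 346 [281.9 226.7]
```

```bash
python3 look.py c5
```

```text
[ 0.5194 -0.0565  0.2297] [0.1  0.48 0.53] 0.35267558087962403
```

View pics/c5.png

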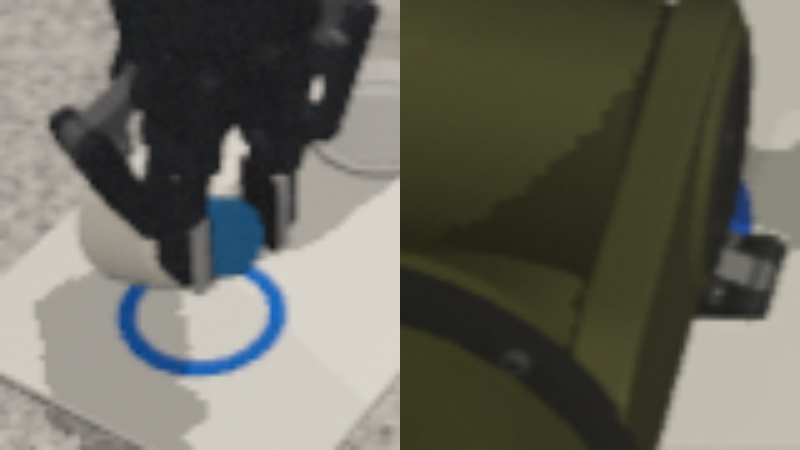

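It pivoted about 30° and the heel rests on the mat. I'll follow the arc with the light grip.

>>> arm_command(series=[{"slide": [0, -5, -6], "roll": 0}, {"slide": [0, -5, -6], "roll": 0}, {"slide": [0, -4, -6], "roll": 0}, {"slide": [0, -4, -7], "roll": 0}, {"slide": [0, -3, -7], "roll": 0}, {"slide": [0, -2, -7], "roll": 0}, {"slide": [0, 0, 0], "roll": 0}, {"slide": [0, 0, 0], "roll": 0}])

```text
time: 6.53
eef_pos: [0.5568, -0.0685, 0.2527]
tool_rot: [0.571, 0.417, -0.417, -0.571]
ft_force: [-0.7, 0.1, 1.3]
opening: 0.353
```

```bash
python3 num.py; python3 look.py c6
```

```text
6.5333 [ 0.5568 -0.0685  0.2527] F [-0.67  0.11  1.28] T tool [ 0.003  0.018 -0.021] 0.3534605716038598
0.66 [266. 200. 291. 238.] 637 [277.9 219.8]
[ 0.5564 -0.0683  0.2526] [-0.26  0.34  1.49] 0.350248075899063
```

View pics/c6.png

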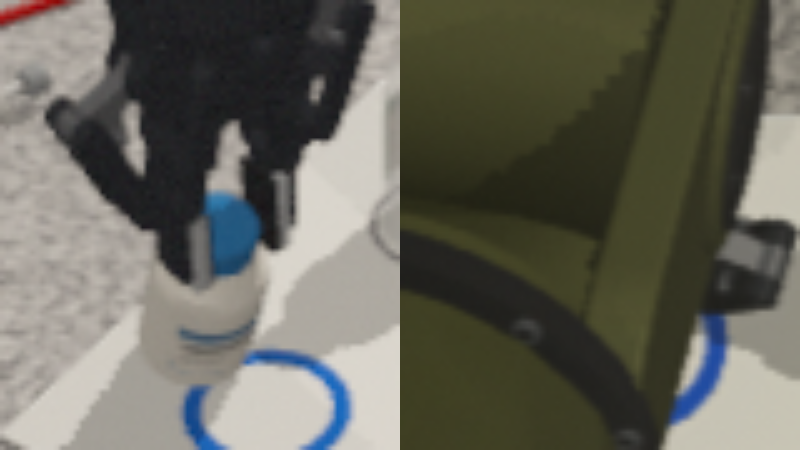

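>>> arm_command(series=[{"slide": [0, -2, -7], "roll": 0}, {"slide": [0, -1, -8], "roll": 0}, {"slide": [0, -1, -8], "roll": 0}, {"slide": [0, 0, -8], "roll": 0}, {"slide": [0, 1, -7], "roll": 0}, {"slide": [0, 1, -5], "roll": 0}, {"slide": [0, 0, 0], "roll": 0}, {"slide": [0, 0, 0], "roll": 0}])

```text
time: 7.4
eef_pos: [0.5976, -0.0815, 0.2544]
tool_rot: [-0.571, -0.417, 0.417, 0.571]
ft_force: [0.7, -0.7, 1.3]
opening: 0.352
```

```bash
python3 num.py; python3 look.py c7
```

```text
7.4 [ 0.5976 -0.0815  0.2544] F [ 0.74 -0.67  1.34] T tool [-0.025 -0.043 -0.008] 0.35156504630822244
0.89 [260. 190. 289. 237.] 842 [273.8 215.5]
[ 0.5973 -0.0814  0.2545] [-0.32  0.13  0.78] 0.35348531164657787
```

View pics/c7.png

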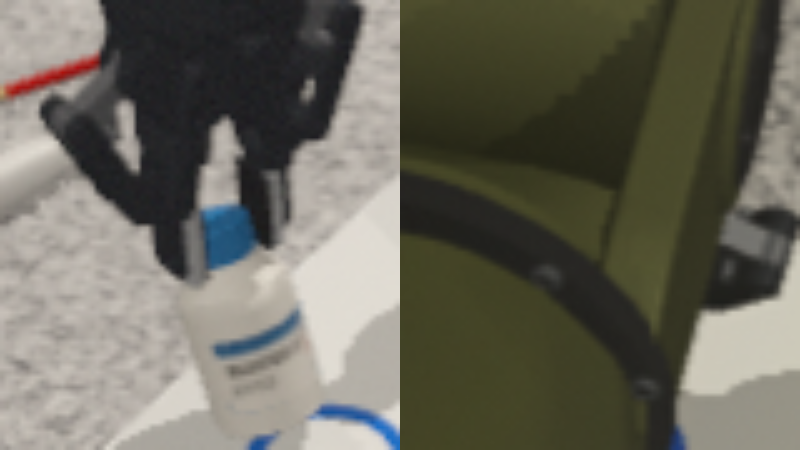

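The bottle is close to upright. I'll measure the remaining tilt from the mask, with the axis passing through the pads.

```bash
cat > tilt.py <<'E'
from fit import *
st=robot.observe();M=R.from_quat(st["tool_rot"]).as_matrix();p=st["eef_pos"]
s=imaging.snapshot("scene")
ds=[d for d in cut_out(s,"white_bottle_centre") if d["box"][1]<270]; m=max(ds,key=lambda d:d["p"])["mask"]
# score only image rows/cols not hidden: region = mask dilated union, excluding dark gripper pixels
g=s["frame"].max(2)<75; g=cv2.dilate(g.astype(np.uint8),np.ones((3,3)))>0
def ax(q): d=np.sin(q[0])*(-M[:,1])+np.cos(q[0])*M[:,2]+q[3]*M[:,0]; return d/np.linalg.norm(d)
def pose(q): d=ax(q); P=p-M[:,1]*-(.161)+q[2]*M[:,0]; return P+d*(.045-q[1]),d
def f(q):
    a=sil(s,*pose(q)); v=~g; mm=m&v; a=a&v
    return -(a&mm).sum()/max(1,(a|mm).sum())+4*(q[2]/.01)**2*.01+q[3]**2*.1
best=min((minimize(f,[t,.083,0,0],method="Nelder-Mead",options=dict(initial_simplex=np.array([[t,.083,0,0],[t+.2,.083,0,0],[t,.09,0,0],[t,.083,.004,0],[t,.083,0,.1]]),maxiter=300)) for t in(1.2,1.5,1.8)),key=lambda r:r.fun)
q=best.x; c,d=pose(q); base=c-.045*d
print("score",-best.fun,"theta deg",np.degrees(q[0]),"L",q[1],"side",q[2:],"base",base.round(4),"centre",c.round(4),"axis",d.round(3))
E
python3 tilt.py; python3 tilt.py
```

```text
score 0.9381736038460611 theta deg 97.36473364053197 L 0.0852129941678493 side [0.00016245 0.09727668] base [ 0.5844 -0.0857  0.0095] centre [ 0.5912 -0.0833  0.0539] axis [0.151 0.053 0.987]
score 0.9333851720561029 theta deg 98.18827534092232 L 0.08476461735761179 side [0.00023079 0.09118758] base [ 0.5835 -0.0848  0.01  ] centre [ 0.5908 -0.0829  0.0544] axis [0.163 0.043 0.986]
```

It overshot by about 8°. I'll tighten the grip, lift it clear and carry it over the ring, then flatten it with a light downward press.

>>> arm_command(series=[{"slide": [0, 0, 0], "roll": 0}, {"slide": [0, -5, 0], "roll": 0}, {"slide": [0, -5, 0], "roll": 0}, {"slide": [-1, 0, 10], "roll": 0}, {"slide": [-1, 0, 12], "roll": 0}, {"slide": [-1, 0, 12], "roll": 0}, {"slide": [-1, 0, 12], "roll": 0}, {"slide": [-1, 0, 10], "roll": 0}, {"slide": [0, 0, 0], "roll": 0}, {"slide": [0, 0, 0], "roll": 0}], jaw=-0.36)

```text
time: 8.63
eef_pos: [0.5428, -0.0692, 0.2654]
tool_rot: [0.571, 0.417, -0.417, -0.571]
ft_force: [1.1, -0.3, -1.1]
opening: 0.343
```

```bash
python3 num.py;python3 tilt.py
```

```text
8.6333 [ 0.5428 -0.0692  0.2654] F [ 1.14 -0.25 -1.09] T tool [-0.012 -0.029 -0.065] 0.34331832383843824
0.84 [277. 197. 309. 248.] 945 [292.3 224.5]
score 0.9167721731869191 theta deg 97.1920962785059 L 0.08697827453976434 side [-0.00087397  0.09603643] base [ 0.5303 -0.0748  0.0182] centre [ 0.5369 -0.0724  0.0626] axis [0.147 0.053 0.988]
```

>>> arm_command(series=[{"slide": [0, 0, 0], "roll": 0}, {"slide": [0, 3, 0], "roll": 0}, {"slide": [0, 3, 0], "roll": 0}, {"slide": [0, 3, 0], "roll": 0}, {"slide": [0, 2, 0], "roll": 0}, {"slide": [0, 2, 0], "roll": 0}, {"slide": [0, 0, 0], "roll": 0}, {"slide": [0, 0, 0], "roll": 0}], jaw=-0.3)

```text
time: 9.5
eef_pos: [0.543, -0.0693, 0.2523]
tool_rot: [0.571, 0.418, -0.417, -0.57]
ft_force: [0.2, -0.7, 5.4]
opening: 0.354
```

```bash
python3 num.py;python3 tilt.py
```

```text
9.5 [ 0.543  -0.0693  0.2523] F [ 0.24 -0.75  5.38] T tool [-0.013 -0.001  0.184] 0.353603382193256
0.62 [278. 201. 308. 249.] 966 [292.6 228.1]
score 0.9153255717888256 theta deg 96.2892824085569 L 0.08380230527651764 side [0.00102596 0.10861235] base [ 0.5322 -0.0743  0.0085] centre [ 0.5383 -0.0712  0.053 ] axis [0.135 0.07  0.988]
```

```bash
python3 look.py c8
```

```text
[ 0.5429 -0.0693  0.2523] [-0.46 -0.48  6.35] 0.35059947298189476
```

View pics/c8.png

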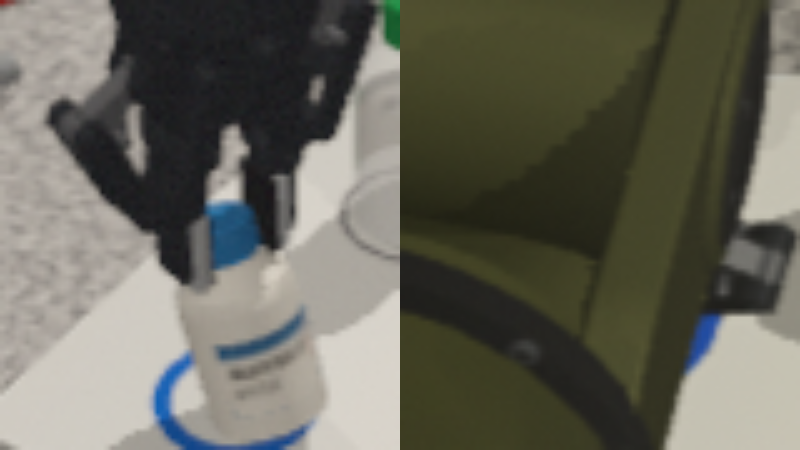

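It really does lean about 7°, with the base lagging towards the robot. I'll nudge the cap back towards the robot while the base grips the mat.

>>> arm_command(series=[{"slide": [0, -1, 2], "roll": 0}, {"slide": [0, 0, 2], "roll": 0}, {"slide": [0, 0, 2], "roll": 0}, {"slide": [0, 0, 2], "roll": 0}, {"slide": [0, 0, 2], "roll": 0}, {"slide": [0, 0, 1], "roll": 0}, {"slide": [0, 0, 0], "roll": 0}], jaw=-0.295)

```text
time: 10.38
eef_pos: [0.5319, -0.0658, 0.2526]
tool_rot: [-0.571, -0.417, 0.417, 0.571]
ft_force: [-0.4, -1.3, -0.1]
opening: 0.353
```

```bash
python3 num.py;python3 tilt.py
```

```text
10.3833 [ 0.5319 -0.0658  0.2526] F [-0.36 -1.32 -0.06] T tool [ 0.034  0.001 -0.009] 0.3526608896047653
0.71 [281. 204. 308. 253.] 877 [294. 231.]
score 0.9208632937849256 theta deg 93.11893901648271 L 0.08267425801117734 side [0.00087469 0.09604452] base [ 0.5257 -0.0711  0.0094] centre [ 0.5293 -0.0678  0.0542] axis [0.081 0.075 0.994]
```

Nearly upright and unloaded. I'll open a little so it settles flat on its base, then grip again and carry it to the ring.

>>> arm_command(series=[{"slide": [0, 0, 0], "roll": 0}, {"slide": [0, 0, 0], "roll": 0}, {"slide": [0, 0, 0], "roll": 0}, {"slide": [0, 0, 0], "roll": 0}, {"slide": [0, 0, 0], "roll": 0}, {"slide": [0, 0, 0], "roll": 0}], jaw=-0.1)

```text
time: 11.08
eef_pos: [0.5322, -0.0659, 0.2527]
tool_rot: [0.571, 0.417, -0.417, -0.571]
ft_force: [0.8, 0.5, -0.0]
opening: 0.448
```

```bash
python3 num.py;python3 tilt.py; python3 look.py c9
```

```text
11.0833 [ 0.5322 -0.0659  0.2527] F [ 0.85  0.47 -0.02] T tool [-0.038  0.007  0.03 ] 0.4479020365407506
0.85 [286. 207. 310. 255.] 941 [296.2 232.8]
score 0.9245414802550973 theta deg 86.96126506266674 L 0.10392916782293421 side [-0.00906451  0.06654188] base [ 0.5325 -0.0827 -0.0119] centre [ 0.5312 -0.0792  0.033 ] axis [-0.03   0.079  0.996]
[ 0.5322 -0.0659  0.2527] [-0.26  0.35  0.27] 0.44809630487744834
```

View pics/c9.png

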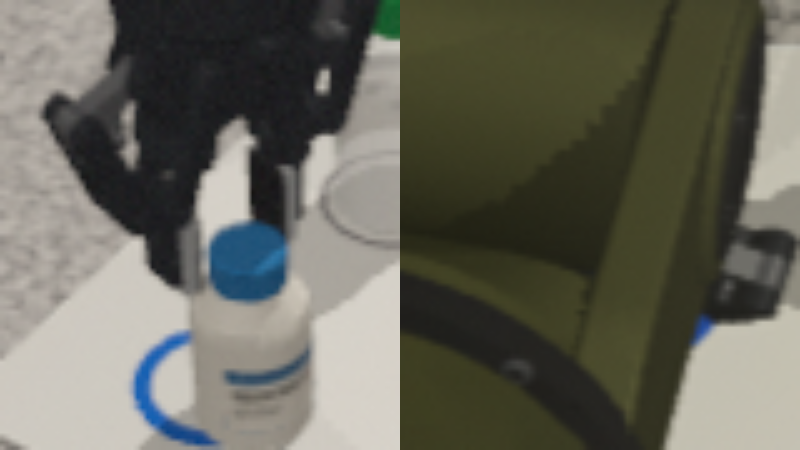

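It now stands upright and free, about 15 mm off the ring centre. I'll measure its standing position.

```bash
cat > stand.py <<'E'
from fit import *
import sys
st=robot.observe();M=R.from_quat(st["tool_rot"]).as_matrix();p=st["eef_pos"]
for n in sys.argv[1:]:
    s=imaging.snapshot(n)
    ds=[d for d in cut_out(s,"white_bottle_centre") if np.linalg.norm(back(s,[np.argwhere(d["mask"]).mean(0)[::-1]],.045)[0][:2]-[.54,-.07])<.06]
    m=ds[0]["mask"]; g=cv2.dilate((s["frame"].max(2)<75).astype(np.uint8),np.ones((3,3)))>0 if n=="scene" else np.zeros_like(m)
    def f(q):
        a=sil(s,np.array([q[0],q[1],.049]),(0,0,1))&~g; mm=m&~g; return -(a&mm).sum()/(a|mm).sum()
    x0=np.array([.535,-.07]); r=minimize(f,x0,method="Nelder-Mead",options=dict(initial_simplex=[x0,x0+[.015,0],x0+[0,.015]]))
    print(n,r.x.round(4),-r.fun,"bottle-TCP tool x,z mm",(M.T@np.r_[r.x-p[:2],0]*1e3).round(1))
E
python3 stand.py scene
```

```text
scene [ 0.523  -0.0672] 0.952054794520548 bottle-TCP tool x,z mm [-4.1  0.   8.3]
```

>>> arm_command(series=[{"slide": [-4, 0, 0], "roll": 0}, {"slide": [0, 0, 4], "roll": 0}, {"slide": [0, 0, 4], "roll": 0}, {"slide": [0, 3, 0], "roll": 0}, {"slide": [0, 2, 0], "roll": 0}, {"slide": [0, 0, 0], "roll": 0}, {"slide": [0, 0, 0], "roll": 0}])

```text
time: 12.07
eef_pos: [0.5234, -0.0672, 0.2475]
tool_rot: [-0.571, -0.417, 0.417, 0.571]
ft_force: [-0.9, -0.4, -0.3]
opening: 0.447
```

>>> arm_command(series=[{"slide": [0, 0, 0], "roll": 0}, {"slide": [0, 0, 0], "roll": 0}, {"slide": [0, 0, 0], "roll": 0}, {"slide": [0, 0, 0], "roll": 0}], jaw=-0.4, squeeze=20)

```text
time: 12.4
eef_pos: [0.5236, -0.0671, 0.2482]
tool_rot: [0.571, 0.418, -0.417, -0.571]
ft_force: [-0.4, 2.9, 4.9]
opening: 0.344
```

```bash
python3 num.py; python3 stand.py scene
```

```text
12.4 [ 0.5236 -0.0671  0.2482] F [-0.36  2.95  4.9 ] T tool [ 0.108  0.009 -0.53 ] 0.3440030527151941
0.59 [285. 210. 313. 255.] 870 [298.2 234.5]
scene [ 0.5228 -0.0714] 0.8874458874458875 bottle-TCP tool x,z mm [-4.3 -0.  -0.6]
```

>>> arm_command(series=[{"slide": [0, -4, 0], "roll": 0}, {"slide": [0, -4, 0], "roll": 0}, {"slide": [1, 0, -6], "roll": 0}, {"slide": [1, 0, -7], "roll": 0}, {"slide": [1, 0, -6], "roll": 0}, {"slide": [0, 0, 0], "roll": 0}, {"slide": [0, 0, 0], "roll": 0}])

```text
time: 13.18
eef_pos: [0.5426, -0.0702, 0.2553]
tool_rot: [-0.571, -0.417, 0.417, 0.571]
ft_force: [-0.8, -0.9, -1.6]
opening: 0.345
```

```bash
python3 num.py; python3 tilt.py; python3 look.py c10
```

```text
13.1833 [ 0.5426 -0.0702  0.2553] F [-0.79 -0.92 -1.63] T tool [0.027 0.035 0.006] 0.34496048685810066
0.56 [279. 201. 302. 248.] 967 [290.8 226.3]
score 0.9290193197204456 theta deg 85.15191392988356 L 0.09023344867558669 side [-0.00368095  0.06629489] base [ 0.5464 -0.0816  0.0046] centre [ 0.5437 -0.0776  0.0494] axis [-0.06   0.089  0.994]
[ 0.5422 -0.0701  0.2556] [ 0.31  0.42 -1.13] 0.34336365295513865
```

View pics/c10.png

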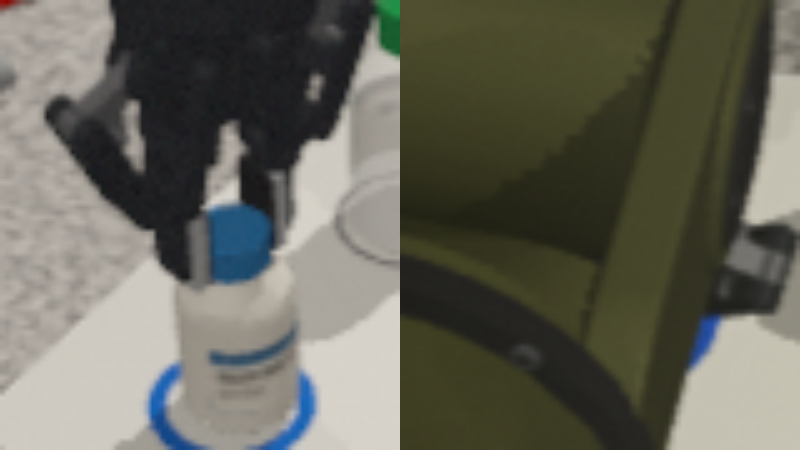

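Upright over the ring. I'll lower it and release.

>>> arm_command(series=[{"slide": [0, 2, 0], "roll": 0}, {"slide": [0, 2, 0], "roll": 0}, {"slide": [0, 2, 0], "roll": 0}, {"slide": [0, 1, 0], "roll": 0}, {"slide": [0, 0, 0], "roll": 0}, {"slide": [0, 0, 0], "roll": 0}])

```text
time: 13.98
eef_pos: [0.5423, -0.0702, 0.2486]
tool_rot: [-0.571, -0.417, 0.417, 0.571]
ft_force: [0.0, -0.7, -1.7]
opening: 0.343
```

>>> arm_command(series=[{"slide": [0, 0, 0], "roll": 0}, {"slide": [0, 0, 0], "roll": 0}, {"slide": [0, 0, 0], "roll": 0}, {"slide": [0, 0, 0], "roll": 0}, {"slide": [0, 0, 0], "roll": 0}, {"slide": [0, 0, 0], "roll": 0}], jaw=0)

```text
time: 14.48
eef_pos: [0.5423, -0.0701, 0.2487]
tool_rot: [0.571, 0.417, -0.417, -0.571]
ft_force: [0.6, 0.1, -0.3]
opening: 0.5
```

```bash
python3 num.py; python3 stand.py scene
```

```text
14.4833 [ 0.5423 -0.0701  0.2487] F [ 0.59  0.08 -0.34] T tool [ 0.053 -0.049  0.045] 0.4998386152485718
0.9 [281. 204. 304. 250.] 890 [290.8 228.5]
scene [ 0.5399 -0.0755] 0.8640167364016736 bottle-TCP tool x,z mm [-5.9 -0.   0.7]
```

>>> arm_command(series=[{"slide": [-2, 0, 0], "roll": 0}, {"slide": [0, -5, 0], "roll": 0}, {"slide": [0, -10, 0], "roll": 0}, {"slide": [0, -20, 0], "roll": 0}, {"slide": [0, -30, 0], "roll": 0}, {"slide": [0, -30, 0], "roll": 0}, {"slide": [10, -20, 20], "roll": 0}, {"slide": [20, -10, 30], "roll": 0}, {"slide": [25, 0, 30], "roll": 0}, {"slide": [25, 0, 30], "roll": 0}])

```text
time: 15.52
eef_pos: [0.4599, 0.0384, 0.3753]
tool_rot: [0.572, 0.418, -0.416, -0.571]
ft_force: [1.2, 0.5, 0.4]
opening: 0.503
```

>>> arm_command(series=[{"slide": [25, 0, 30], "roll": 0}, {"slide": [25, 0, 25], "roll": 0}, {"slide": [30, 0, 20], "roll": 0}, {"slide": [30, 0, 10], "roll": 0}, {"slide": [30, 0, 10], "roll": 0}, {"slide": [30, 0, 10], "roll": 0}, {"slide": [0, 0, 0], "roll": 0}])

```text
time: 16.1
eef_pos: [0.4122, 0.2351, 0.3747]
tool_rot: [-0.57, -0.419, 0.417, 0.57]
ft_force: [0.9, -1.7, -1.0]
opening: 0.501
```

```bash
python3 num.py; python3 stand.py scene top; python3 - <<'E'
from h import *
o=[]
for n in("scene","top"):
    s=imaging.snapshot(n); c=proj(s,[[.542,-.12,.03]])[0]; x,y=int(c[0]-80),max(0,int(c[1]-70))
    o.append(cv2.resize(s["frame"][y:y+140,x:x+150],(400,373)))
    for nm,z in(("green_cap_bottle_centre",.06),("brown_bottle_centre",.0375)):
        d=cut_out(s,nm)
        if d: print(n,nm,[(round(e["p"],2),back(s,[np.argwhere(e["mask"]).mean(0)[::-1]],z)[0].round(3)) for e in d[:2]])
cv2.imwrite("pics/c11.png",np.hstack(o))
E
```

```text
16.1 [0.4122 0.2351 0.3747] F [ 0.89 -1.72 -1.01] T tool [0.023 0.022 0.035] 0.5012067859316125
0.73 [280. 204. 306. 252.] 904 [290.5 228.1]
scene [ 0.5395 -0.0723] 0.9062811565304087 bottle-TCP tool x,z mm [-251.9    0.  -213. ]
top [ 0.5385 -0.0689] 0.9278215223097113 bottle-TCP tool x,z mm [-248.9    0.  -211. ]
scene green_cap_bottle_centre [(0.93, array([ 0.528, -0.184,  0.06 ]))]
scene brown_bottle_centre [(0.55, array([ 0.525, -0.323,  0.037]))]
top green_cap_bottle_centre [(0.73, array([ 0.541, -0.208,  0.06 ]))]
top brown_bottle_centre [(0.85, array([ 0.54 , -0.348,  0.037]))]
```

View pics/c11.png

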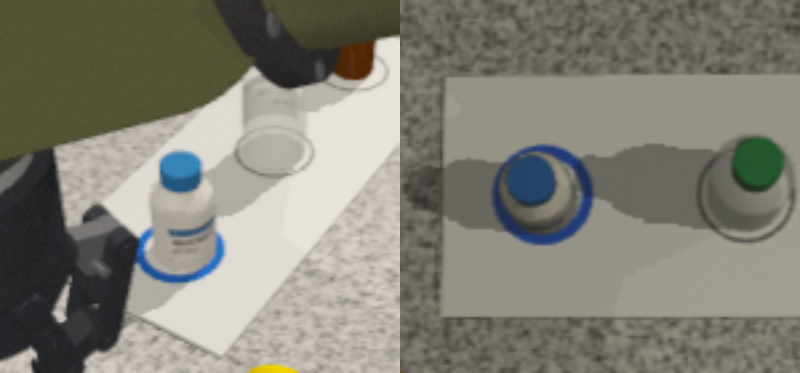

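The picture shows the bottle upright with its cap up at crop (181,215), standing inside the ring and free of the gripper. The neighbours have not moved. Handing in.

```bash
python3 -c "
from workcell import robot
print(robot.sign_off())"
```

```text
the job is handed in; nothing more can be done
None
```

The white bottle with the blue cap now stands upright, cap up, on the blue ring, and the gripper has let go. I handed the job in at about 16 s of the 38 s allowed.

**What I did:** The tool could only point straight down, so I gripped the cap and lifted. I then eased the grip until the bottle swung down between the pads and tipped it up about its heel. It overshot by about 8°, so I pulled the cap back. I then opened the jaws so it settled flat, gripped it again, carried it to the ring and released it.

**Last checks:**
- **Position:** the top camera puts the bottle at (0.5385, -0.069) and the scene camera at (0.5395, -0.072). The ring centre is at about (0.5425, -0.0695), so the bottle is about 4 mm off centre by both cameras, with 2 mm calibration error. I left it there.
- **Uprightness:** the final picture shows it standing upright within the ring.
- **Standing bottles:** both still match their starting positions in the top view. The scene camera disagreed by 25–30 mm, but the arm was hiding part of both bottles in that view.
- **Robot:** the arm is clear of everything. The highest force reading between moves was about 6 N.

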